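# Seat the griddle plate on its pins and lock it

## Task

Nudge the dark cooking plate sideways along the table griddle with a fingertip until its two holes drop over the two locating pins and it lies flat, fully down on the deck. Then push the red catch home over the plate's edge and let go. Do not lift or tip up the plate, and leave the other kitchen things where they stand.

Things in the scene. Friction and masses are not known exactly. Their poses are not given: they have to be found in the camera images.
- griddle: White table griddle (cold), fixed, 240 mm (x) by 420 mm (y); origin at the centre of its underside, x pointing away from the robot, y to the left. Catch bracket: dark, 70 mm wide, standing out at the middle of the near side from x = -115 to -165 mm, top 67 mm above the table.
- deck_mid (a point): Middle of the griddle's flat aluminium deck, 60 mm above the table. The deck is a channel 195 mm wide along y, open at both ends (y = +-210 mm), between guide rails 20 mm thick and 16 mm high above the deck: the far one whole, with a small red mark at its middle, the near one in two pieces with a 100 mm gap for the catch.
- pin_left (a point): Top of the left brass locating pin, fixed upright on the griddle's deck at x = -60, y = +70 mm in the griddle's frame: 10 mm diameter, 7 mm tall above the deck, top edge chamfered 2 mm.
- pin_right (a point): Top of the right brass locating pin, the same, at x = -60, y = -70 mm in the griddle's frame.
- plate: Loose dark steel plate 190 (x) x 260 (y) x 8 mm, about 0.7 kg, low ribs along x on top, the middle one red; origin at the centre of its underside. It lies between the rails (2.5 mm play each side), 25 to 50 mm left or right of the middle, near part up on the pins' tops, far edge on the deck. Pushed on an end face it slides along y with a few newtons; in the middle it drops and the pins stop it.
- hole_left (a point): Centre of the plate's left hole (round, 16 mm diameter, right through) at the plate's top face, at x = -60, y = +70 mm in the plate's frame. Seated, it is 68 mm above the table (about 75 mm when riding on the pins) and within 3 mm of the left pin sideways.
- hole_right (a point): Centre of the plate's right hole, the same, at x = -60, y = -70 mm in the plate's frame; it belongs on the right pin.
- catch (a joint): Red slide catch at the middle of the near side: 0 to 3 mm at the start (drawn back), 20 mm fully home at its stop. It moves along the griddle's +x (away from the robot) against about 1.5 N of friction and stays where left. Home, its tongue reaches 12 mm over the near edge of the seated plate, 2.5 mm above it; an unseated plate blocks it.
- catch_tab (a point): Middle of the near, robot-facing side of the catch's upright tab, the face to push; the tab is 36 mm wide (y), 10 mm thick (x), and rises from about 76 to 108 mm above the table; this point is 92.5 mm up.
- mug: White ceramic mug, 80 mm diameter, 95 mm tall, origin under its centre. Bystander.
- shaker: Pale wooden salt shaker, 42 mm diameter, 88 mm tall, origin under its centre. Bystander.
- matchbox: Cardboard matchbox 55 x 36 x 16 mm, origin under its centre. Bystander.
- spatula: Steel spatula with a wooden handle, about 250 mm long, lying on the table along its x axis. Bystander.
- bowl: Blue ceramic bowl, 130 mm diameter, 55 mm tall, origin under its centre. Bystander.
- jar: Amber glass jar with a red cap, 70 mm diameter, 100 mm tall, origin under its centre. Bystander.

How it is judged:
On the way, in this order (a step that is already met when the one before it is completed fails the run):
1. the plate has dropped over both pins and lies flat on the deck, the catch still drawn back (horizontal distance between hole_left and pin_left below 0.005 m and horizontal distance between hole_right and pin_right below 0.005 m and height (world z) of each of hole_left, hole_right below 0.07 m and angle between plate's own z axis and vertical below 0.015 rad and value of joint catch below 0.008 m), for 0.2 s.
2. the catch is pushed home over the plate (value of joint catch above 0.017 m), for 0.2 s.
At the end, for the whole second after the job is handed in: Both holes are over their own pins (centres within 5 mm sideways), the plate is flat (within 0.015 rad) and down on the deck (hole mouths below 70 mm), at rest, and the catch is at least 17 of its 20 mm home (horizontal distance between hole_left and pin_left below 0.005 m and horizontal distance between hole_right and pin_right below 0.005 m and height (world z) of each of hole_left, hole_right below 0.07 m and angle between plate's own z axis and vertical below 0.015 rad and value of joint catch above 0.017 m and linear speed of plate below 0.01 m/s); the robot touches nothing.
It fails at once if the plate is lifted or tipped up (its origin more than about 20 mm above the deck, or tilted over 0.15 rad) (height (world z) of plate above 0.08 m or angle between plate's own z axis and vertical above 0.15 rad).
It fails at once if a bystander is moved by more than 25 mm (distance of any of mug, shaker, matchbox, spatula, bowl, jar from where it was at the start of the episode above 0.025 m).
It also fails if it takes over 46 s, if anything falls off the work surface, if the arm or the gripper's body presses on something with over 40 N, if the wrist force passes 120 N, or if a joint passes its speed limit or range.

## Robot

A 7-joint arm with a two-finger parallel gripper is mounted at the origin on the work surface. World frame = base frame: x ahead of the robot, y to its left, z up, the work surface at z = 0. Lengths are in m, angles in rad, forces in N, time in s.
With the tool pointing down it reaches from about 0.35 to 0.775 m from the base axis. Payload 3.1 kg.
Tool frame: the origin (TCP) lies midway between the tips of the shut fingers; the grasp point (between the pads) lies ctrl.grip_point_offset behind it (ctrl.grip_point_offset is the distance from the TCP to the grasp point, in m); z points along the fingers, y is the line along which they close (so a half turn about z gives the same grasp; the last joint's range is limited). The gripper opens to 85 mm and grips with 20 to 120 N. Pads are 22 mm wide; open, the fingers measure 114 mm over their backs; the gripper's body (76 mm by 85 mm) begins 54 mm behind the grasp point. The pads swing forward as they close: fully open they stand 13 mm farther back than shut.
Start: joints at [1.235, 0.311, 0.014, 1.512, -0.004, 1.319, -0.027], TCP at [0.159, -0.526, 0.231] pointing down, gripper open.
Joint ranges: [-2.7, 2.7], [-0.3, 1.91], [-1.27, 1.3], [0.12, 2.57], [-1.44, 4.58], [0.2, 2.03], [-3.05, 3.05]. Speed limits (rad/s): [2.79, 2.79, 3.14, 3.14, 3.14, 3.14, 3.14].

## Interface

Orientations are given as a unit quaternion [x, y, z, w].
In Python, from workcell import ctrl gives the robot as it stands. The module is installed in compiled form; this text tells all that it offers. Calls block until the motion is done:
- ctrl.move_to(position, orientation): joint-space move of the TCP to a pose.
- ctrl.movel(position, speed=0.15, orientation=None, stop_force=None): straight line of the TCP; orientation=None keeps the orientation; speed is the mean speed in m/s. With stop_force (N) it stops when the force on the tool has changed by that much, and returns True; else False.
- ctrl.move_j(angles): joint-space move.
- ctrl.gripper_to(opening, strength=None): opening from 0.0 (shut) to 1.0 (fully open); strength is the grip in N (None keeps the last); returns when the fingers have stopped.
- ctrl.sleep(seconds).
- ctrl.ik(position, orientation): joint angles nearest the present ones, or None.
- ctrl.state(): the state.
- ctrl.read_camera(name): name is "scene" or "top"; returns a dict with "color" (420x560x3 uint8, red, green, blue), "depth" (420x560 float32, m along the optical axis (not along the pixel's ray), 0 where there is no reading), "intrinsics" (3x3 intrinsics, pixels), "position" and "rotation" of the camera in the world. Camera axes: x right, y down, z forward; pixel columns grow to the right and rows downward; lengths in m; the calibration is good to about 2 mm. A picture is of the moment at which its call begins.
A pose or a line that the arm cannot do raises ctrl.IKError and nothing moves.
- ctrl.sign_off(): hands the job in; it is judged then, once.
The state is a dict: "clock": time; "joints": joint angles; "joint_velocities": joint speeds; "tau": joint torques, N m; "position": TCP position; "ee_rot": TCP orientation; "ft_force": force on the tool from outside, world axes, zero at the start; "torque": the same for the moment, N m; "finger_gap": opening from 0.0 (shut) to 1.0 (fully open); "gripper_force": force on a finger pad.
Only numpy, scipy, OpenCV 4.12 (cv2) and the standard library are available. Lean on these libraries where they do the work, as an engineer would, in place of code of your own. Each camera call takes 0.05 s, during which the arm holds its last target. There are 200 camera calls.

## Working session

There is one attempt and no reset: what is moved stays moved. The work goes in short steps, each a Python script; the robot and the scene stay as the last script left them, time stands still between calls to the robot, and variables do not carry over. Pictures are saved under pics/ and viewed, at most 10 in all, crops included, and the job is handed in when it is done.

```bash
mkdir -p pics; cat > h.py <<'E'
import numpy as np, cv2
from workcell import ctrl
def snap(name,tag):
    d=ctrl.read_camera(name); np.savez(f'pics/{tag}.npz',**{k:np.array(v) for k,v in d.items()})
    cv2.imwrite(f'pics/{tag}.png',cv2.cvtColor(d['color'],cv2.COLOR_RGB2BGR)); return d
def cloud(d):
    K=d['intrinsics'];z=d['depth'];v,u=np.indices(z.shape)
    p=np.stack([(u-K[0,2])/K[0,0]*z,(v-K[1,2])/K[1,1]*z,z],-1)
    return p@np.array(d['rotation']).T+d['position']
def onplane(d,u,v,h):
    K=d['intrinsics'];r=np.array(d['rotation'])@np.array([(u-K[0,2])/K[0,0],(v-K[1,2])/K[1,1],1])
    o=np.array(d['position']);return o+r*(h-o[2])/r[2]
E
python3 - <<'E'
from h import *
for n in('scene','top'):
    d=snap(n,n+'0');print(n,d['position'],d['rotation'],d['intrinsics'])
print(ctrl.state(),ctrl.grip_point_offset)
E
```

```text
scene [1.2588317  0.03128211 0.99601634] [ 0.64109406  0.69015703 -0.23947327 -0.2352323 ] [[389.10516449   0.         279.81872686]
 [  0.         389.10516449 201.35848221]
 [  0.           0.           1.        ]]
top [ 0.35125455 -0.01148711  1.31771435] [ 0.71380495 -0.6970987   0.04895033 -0.04625751] [[504.29472074   0.         280.00979933]
 [  0.         504.29472074 203.27557228]
 [  0.           0.           1.        ]]
{'clock': 0.1, 'joints': array([ 1.23528464,  0.31165082,  0.01399779,  1.51292206, -0.00440023,
        1.31917974, -0.0271887 ]), 'joint_velocities': array([ 1.00692460e-03, -2.27547403e-04,  8.44810828e-05, -3.65807689e-03,
       -1.11318881e-03,  1.09272847e-03,  3.59930551e-04]), 'tau': array([ 1.07929271e-03, -3.80857658e+01,  1.46785746e-01, -2.31240052e+01,
        1.24523055e-02,  8.19308509e-03, -7.56495837e-06]), 'position': array([ 0.15910155, -0.52579798,  0.23031665]), 'ee_rot': array([ 9.89222087e-01,  1.46419022e-01, -2.00528355e-04, -1.04555761e-03]), 'ft_force': array([ 0.78868786, -0.48000351, -0.53467006]), 'torque': array([-0.05432624, -0.01709907, -0.01335958]), 'gripper_force': 0.0, 'finger_gap': 1.002175115937442} 0.0187
```

View pics/scene0.png

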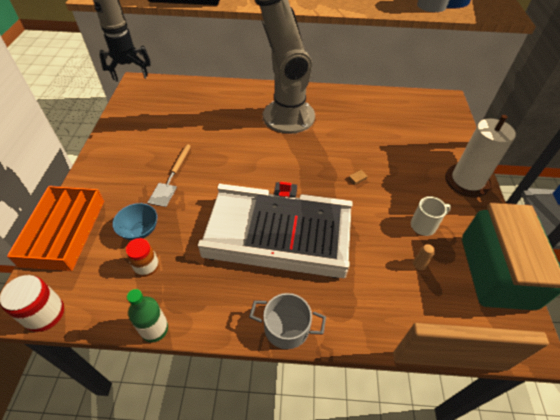

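View pics/top0.png

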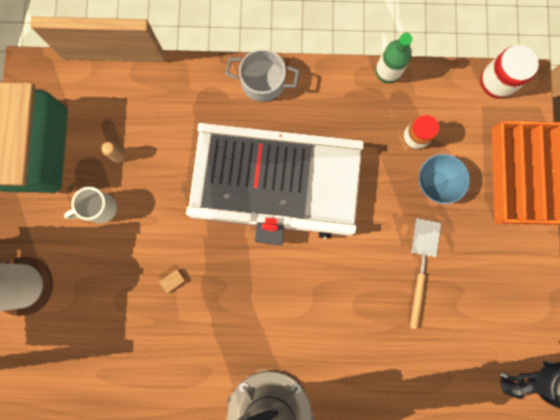

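The plate sits left (+y) of the middle: its red rib is at top px (259,166), and the far-rail mark is at about (280,135). It therefore has to be pushed toward -y from its left end. Next I'll take enlarged crops.

```bash
python3 - <<'E'
import cv2
a=cv2.imread('pics/top0.png')[115:250,180:370];cv2.imwrite('pics/topc.png',cv2.resize(a,None,fx=4,fy=4,interpolation=cv2.INTER_CUBIC))
a=cv2.imread('pics/scene0.png')[175:280,195:360];cv2.imwrite('pics/scenec.png',cv2.resize(a,None,fx=4,fy=4,interpolation=cv2.INTER_CUBIC))
E
```

```text
(no output)
```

View pics/topc.png

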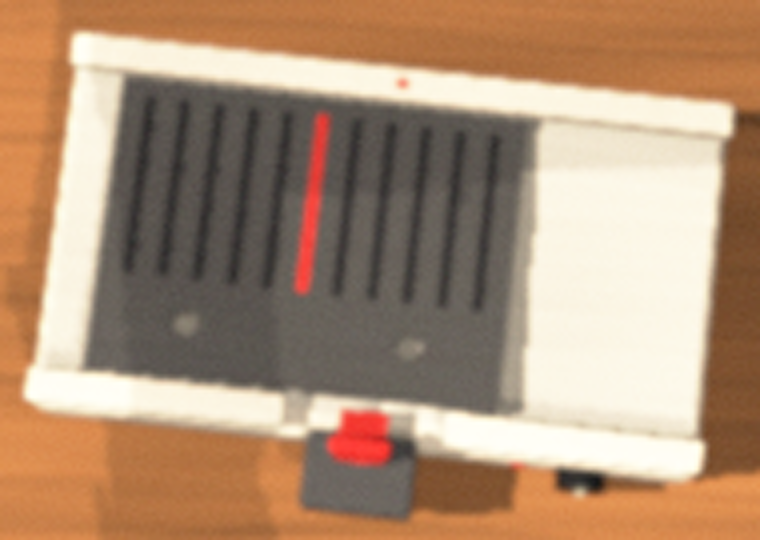

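View pics/scenec.png

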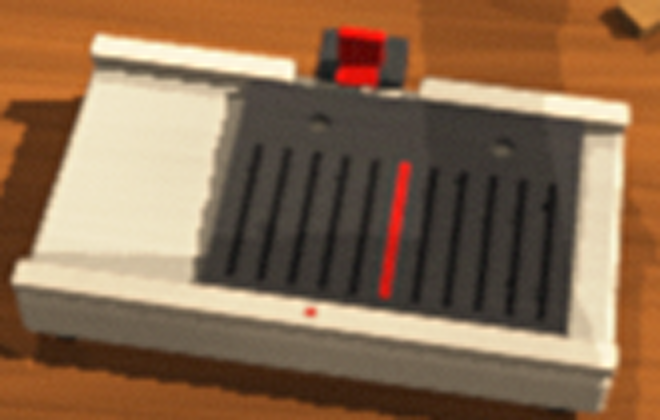

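```bash
cat >> h.py <<'E'
from scipy.spatial.transform import Rotation as R
def load(tag):
    d=dict(np.load(f'pics/{tag}.npz'))
    if np.size(d['rotation'])==4:d['rotation']=R.from_quat(d['rotation']).as_matrix()
    return d
def tri(a,pa,b,pb):
    o=[];r=[]
    for d,p in((a,pa),(b,pb)):
        q=onplane(d,*p,0);c=np.array(d['position']);o.append(c);r.append((q-c)/np.linalg.norm(q-c))
    s=np.linalg.lstsq(np.array([r[0],-r[1]]).T,o[1]-o[0],rcond=None)[0]
    A,B=o[0]+s[0]*r[0],o[1]+s[1]*r[1];return (A+B)/2,np.linalg.norm(A-B)
E
python3 - <<'E'
from h import *
T,S=load('top0'),load('scene0')
c=lambda p,o:((p[0]+.5)/4-.5+o[0],(p[1]+.5)/4-.5+o[1])
t=lambda *p:c(p,(180,115)); s=lambda *p:c(p,(195,175))
for n,p,q,h in [('mark',(402,83),(311,312),.076),('farL',(75,33),(613,368),.076),('farR',(733,105),(15,285),.076),
  ('nearL',(28,385),(628,103),.076),('nearR',(702,455),(95,36),.076),('holeL',(186,323),(503,148),.073),('holeR',(411,348),(320,122),.073),
  ('ribfar',(322,113),(384,297),.07),('ribnear',(302,292),(405,163),.073),('plLfar',(125,75),(567,333),.069),('plLnear',(88,370),(583,128),.075),('tabtop',(360,440),(358,32),.108)]:
    x,e=tri(T,t(*p),S,s(*q)); print(n,x.round(4),e.round(4),onplane(T,*t(*p),h)[:2].round(4),onplane(S,*s(*q),h)[:2].round(4))
P=cloud(T); m=(T['color'][...,0]>150)&(T['color'][...,1]<60)&(P[...,2]>.1)&(P[...,2]<.112)
w=P[215:250,250:300][m[215:250,250:300]];print('tab',len(w),w.mean(0),w.min(0),w.max(0))
E
```

```text
mark [ 0.6927 -0.0109  0.0771] 0.0007 [ 0.693  -0.0105] [ 0.6921 -0.0113]
farL [0.7202 0.1962 0.0766] 0.0026 [0.7205 0.1976] [0.72  0.195]
farR [ 0.6846 -0.2197  0.0731] 0.0018 [ 0.6839 -0.2201] [ 0.6864 -0.218 ]
nearL [0.494  0.2148 0.0849] 0.0002 [0.4951 0.2166] [0.4866 0.2165]
nearR [ 0.4607 -0.1994  0.0856] 0.0007 [ 0.4615 -0.2012] [ 0.4523 -0.2014]
holeL [0.5366 0.1207 0.0739] 0.0004 [0.5367 0.1206] [0.5358 0.121 ]
holeR [ 0.524  -0.0189  0.0753] 0.0022 [ 0.5243 -0.0201] [ 0.5221 -0.0179]
ribfar [0.6734 0.039  0.0719] 0.0014 [0.6739 0.0398] [0.6722 0.0384]
ribnear [0.5577 0.0484 0.0753] 0.0007 [0.558  0.0489] [0.5559 0.0481]
plLfar [0.6942 0.1649 0.0747] 0.0001 [0.6958 0.1658] [0.6908 0.1657]
plLnear [0.5065 0.182  0.0666] 0.0014 [0.5055 0.18  ] [0.5133 0.1814]
tabtop [0.4626 0.008  0.1115] 0.0032 [0.4629 0.0096] [0.4595 0.0063]
tab 37 [0.45822046 0.00442715 0.10661115] [ 0.45272819 -0.00834445  0.10187451] [0.4645126  0.02075337 0.11080047]
```

```bash
cat >> h.py <<'E'
yaw=-0.0854; G0=np.array([.5858,-.0018,0]); GM=R.from_euler('z',yaw).as_matrix()
g=lambda x,y,z: G0+GM@np.array([x,y,z])
Q=R.from_matrix(GM@np.diag([1,-1,-1.])).as_quat()
def rep(m,r=None):
    s=ctrl.state(); p=GM.T@(s['position']-G0)
    print(m,r,round(s['clock'],2),p.round(4),(GM.T@s['ft_force']).round(2),round(s['finger_gap'],2),flush=True)
E
python3 - <<'E'
from h import *
ctrl.move_to(g(0,.26,.2),Q);rep('above')
ctrl.gripper_to(0.0)
ctrl.movel(g(0,.26,.0635),speed=.15,stop_force=10);rep('down')
r=ctrl.movel(g(0,.205,.0635),speed=.08,stop_force=8);rep('near',r)
r=ctrl.movel(g(0,.170,.0635),speed=.03,stop_force=12);rep('push',r)
snap('top','top1')
E
```

```text
above None 3.26 [0.0007 0.2588 0.1999] [-0.27  0.4   0.17] 1.0
down None 5.08 [0.0007 0.2607 0.0648] [-0.13  0.43 -0.24] 0.0
near False 5.92 [-2.000e-04  2.056e-01  6.370e-02] [ 0.14  0.3  -0.58] -0.0
push False 7.23 [1.000e-04 1.702e-01 6.370e-02] [0.18 3.79 1.11] 0.0
```

```bash
python3 - <<'E'
from h import *
for y in(.152,.146,.142,.138,.134,.130):
    r=ctrl.movel(g(0,y,.0635),speed=.02,stop_force=8);rep(y,r)
    if r or ctrl.state()['ft_force'][1]>9: break
d=snap('top','top2');snap('scene','scene2')
E
python3 - <<'E'
import cv2,numpy as np
a=cv2.imread('pics/top2.png')[115:250,180:370];b=cv2.imread('pics/scene2.png')[175:280,195:360]
f=lambda i:cv2.resize(i,(560,int(560*i.shape[0]/i.shape[1])),interpolation=cv2.INTER_CUBIC)[:,:]
cv2.imwrite('pics/c2.png',cv2.resize(np.vstack([f(a),f(b)]),(428,580)))
E
```

```text
0.152 False 8.33 [1.000e-04 1.517e-01 6.350e-02] [0.1  3.13 1.54] 0.0
0.146 False 8.78 [0.     0.1431 0.0626] [ 0.32  0.04 -0.53] 0.0
0.142 False 9.13 [1.000e-04 1.414e-01 6.340e-02] [0.37 0.08 0.25] -0.0
0.138 False 9.48 [-1.00e-04  1.39e-01  6.37e-02] [-0.04  1.81 -0.41] -0.0
0.134 False 9.83 [-1.000e-04  1.346e-01  6.360e-02] [ 0.12  3.65 -0.72] 0.0
0.13 False 10.18 [0.0003 0.1339 0.0637] [ 1.88  8.57 -3.27] 0.0
```

View pics/c2.png

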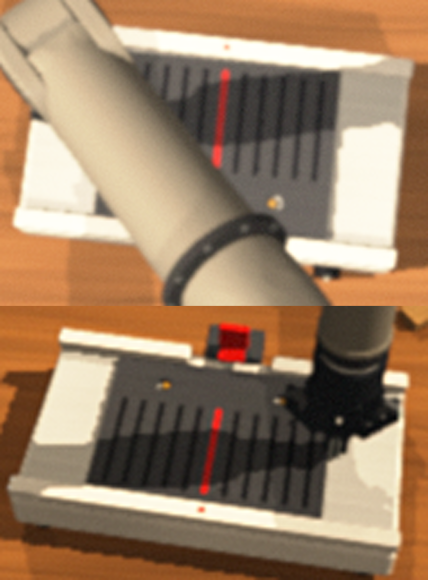

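Brass now shows in both holes and the push met a hard stop. I'll back off, move to the catch approach at a safe height, and check that the plate lies flat.

```bash
python3 - <<'E'
from h import *
ctrl.movel(g(0,.16,.0635),speed=.06)
ctrl.movel(g(0,.20,.19),speed=.2);rep('up')
d=snap('scene','scene3');snap('top','top3')
for t in('scene0','scene3','top0','top3'):
    D=load(t);P=(cloud(D)-G0)@GM
    out=[]
    for x0,x1 in((-.085,-.075),(-.045,-.04),(.083,.092)):
      for y0 in(-.1,-.02,.06):
        m=(abs(P[...,0]-(x0+x1)/2)<.008)&(P[...,1]>y0)&(P[...,1]<y0+.04)&(P[...,2]<.09)&(P[...,2]>.05)
        out.append(round(float(np.median(P[m][:,2])),4) if m.sum()>5 else None)
    print(t,out)
a=cv2.imread('pics/scene3.png')[175:280,195:360];cv2.imwrite('pics/c3.png',cv2.resize(a,None,fx=4,fy=4,interpolation=cv2.INTER_CUBIC))
E
```

```text
up None 11.75 [-0.0003  0.1986  0.1887] [-0.22  0.04 -0.93] 0.0
scene0 [0.0743, 0.0752, 0.0755, 0.0723, 0.0732, 0.0738, 0.0673, 0.0682, 0.0678]
scene3 [0.0676, 0.0675, 0.0677, 0.0679, 0.0671, 0.0679, 0.0676, 0.0675, 0.0678]
top0 [0.0746, 0.0761, 0.0759, 0.0715, 0.0742, 0.0746, 0.0652, 0.0687, 0.0694]
top3 [0.0679, 0.0681, None, 0.0679, 0.0685, 0.0674, 0.0686, 0.0685, 0.0689]
```

View pics/c3.png

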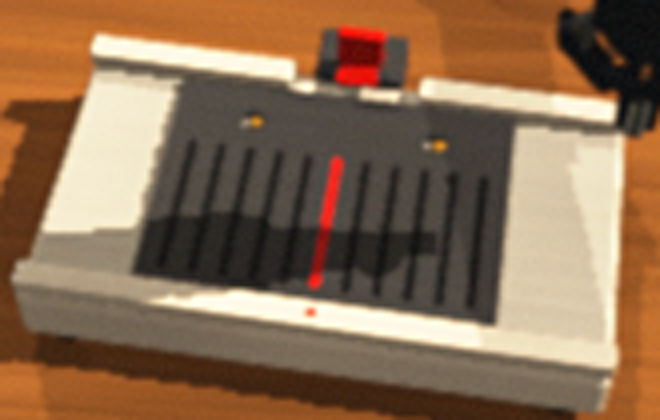

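The plate is flat, at 0.068 m everywhere, with brass in both holes at crop px (253,121) and (436,146). Next is the catch.

```bash
python3 - <<'E'
from h import *
ctrl.move_to(g(-.185,0,.19),Q);rep('above')
ctrl.movel(g(-.185,0,.088),speed=.12,stop_force=10);rep('down')
r=ctrl.movel(g(-.15,0,.088),speed=.05,stop_force=6);rep('near',r)
for x in(-.14,-.13,-.12,-.115,-.11,-.105):
    r=ctrl.movel(g(x,0,.088),speed=.02,stop_force=8);rep(x,r)
    if r or (GM.T@ctrl.state()['ft_force'])[0]<-8:break
E
```

```text
above None 12.91 [-0.184   0.0005  0.1905] [-0.14  0.61 -0.93] -0.0
down None 13.91 [-0.1842  0.0004  0.0886] [-0.44  0.44  0.37] 0.0
near False 14.76 [-1.504e-01  1.000e-04  8.780e-02] [ 0.27 -0.4   0.22] 0.0
-0.14 False 15.41 [-1.399e-01 -1.000e-04  8.790e-02] [ 0.07 -0.13 -1.01] -0.0
-0.13 False 16.06 [-1.296e-01  1.000e-04  8.810e-02] [-0.88  0.38 -0.88] -0.0
-0.12 True 16.48 [-1.249e-01 -1.000e-04  8.730e-02] [0.69 0.3  0.12] -0.0
```

```bash
python3 - <<'E'
from h import *
for x in(-.122,-.119,-.116,-.113,-.110,-.107):
    r=ctrl.movel(g(x,0,.088),speed=.015,stop_force=10);rep(x,r)
    if (GM.T@ctrl.state()['ft_force'])[0]<-7:break
snap('scene','scene4')
a=cv2.imread('pics/scene4.png')[175:280,195:360];cv2.imwrite('pics/c4.png',cv2.resize(a,None,fx=4,fy=4,interpolation=cv2.INTER_CUBIC))
E
```

```text
-0.122 False 16.92 [-0.1243 -0.0003  0.0873] [-5.17  0.17  2.14] -0.0
-0.119 False 17.27 [-0.1242 -0.0002  0.0871] [-11.36   0.04   7.36] -0.0
```

View pics/c4.png

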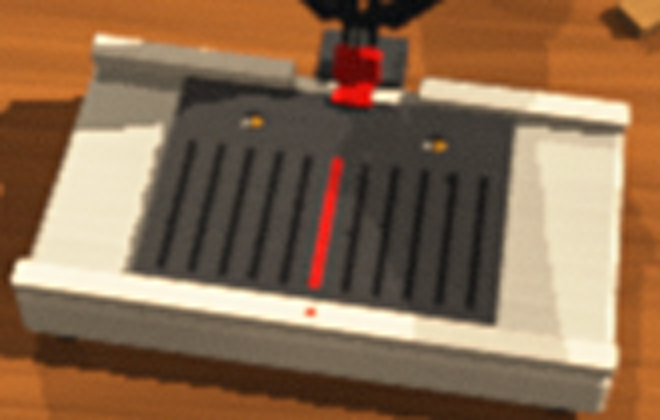

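The red tongue, with its tip at crop px (352,103), now lies over the plate's near edge against a firm stop. I'll back off and measure how far the tab moved.

```bash
python3 - <<'E'
from h import *
ctrl.movel(g(-.165,0,.088),speed=.06)
ctrl.movel(g(-.185,0,.2),speed=.15);rep('clear')
ctrl.move_to(g(-.1,.3,.25),Q);ctrl.sleep(.5);rep('away')
for n in('scene','top'):snap(n,n+'5')
for t in('scene0','scene5','top0','top5'):
    D=load(t);P=(cloud(D)-G0)@GM;c=D['color'].astype(int)
    m=(c[...,0]>120)&(c[...,1]<60)&(c[...,2]<60)&(abs(P[...,1])<.03)&(P[...,0]<-.05)&(P[...,0]>-.2)
    q=P[m];print(t,len(q),np.percentile(q,[3,50,97],axis=0).round(4).tolist())
    h=P[m&(P[...,2]>.1)];print(len(h),h.mean(0).round(4))
E
```

```text
clear None 19.14 [-0.1855 -0.0003  0.1993] [-0.11 -0.44 -0.04] 0.0
away None 20.84 [-0.0999  0.2997  0.2502] [-0.51 -1.26 -0.37] 0.0
scene0 97 [[-0.1307, -0.0156, 0.0663], [-0.1194, 0.001, 0.0772], [-0.1019, 0.0165, 0.1077]]
34 [-0.1262  0.0005  0.1053]
scene5 100 [[-0.1458, -0.0151, 0.0685], [-0.1014, 0.0015, 0.0775], [-0.0828, 0.0159, 0.108]]
35 [-0.1065 -0.0003  0.1062]
top0 85 [[-0.1324, -0.0163, 0.0727], [-0.1226, -0.0016, 0.0829], [-0.1086, 0.011, 0.1106]]
38 [-0.1276 -0.0049  0.1068]
top5 71 [[-0.1133, -0.0107, 0.0717], [-0.0954, 0.001, 0.0781], [-0.0852, 0.011, 0.1083]]
17 [-0.109  -0.0018  0.1058]
```

```bash
python3 -c "
from h import *
print(ctrl.sign_off())"
```

```text
the job is handed in; nothing more can be done
None
```

The job is handed in: the plate sits flat on both pins, the catch moved about 19 mm to a firm stop over its edge, and the arm is clear (about 21 s used), but sign-off returned no verdict.

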